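Push the glaze scale home into its corner stop

TASK

The weighing scale has drifted out of its corner on the bench. Without gripping or lifting anything, push it along the bench with the fingertips until its back edge lies flush against the back rail and its left edge flush against the left rail of the wooden corner stop. The orange test tile on the pan rides along: do not touch it or let it slide off the pan, and do not disturb the bowl, cup, pot and wooden rib standing around it.

Things in the scene. Friction and masses are not known exactly. Their poses are not given: they have to be found in the camera images.
- scale: Flat dark digital scale with steel pan, loose, about 0.45 kg. 190 mm (own x) x 150 mm (own y) x 32 mm high. Origin: centre of underside; x points from display edge (nearest the robot) to back edge, y left. Case sides to push on: x = +-95, y = +-75 mm, 2 to 26 mm above the bench. Pan top 32 mm up. Starts 40-90 mm short of the back rail, 50-130 mm short of the left, turned up to 0.3 rad to the stop.
- corner_stop: Fixed wooden L of two rails, 20 mm wide, 22 mm high. Origin: inner corner, on the bench top; x away from the robot, y left; yaw up to 0.15 rad. Back rail's inner face: x = 0, y from -240 to 0 mm; left rail's inner face: y = 0, x from -200 to 0 mm. With the scale home, its origin is at x = -95, y = -75 mm in this frame, axes parallel.
- tile: Orange glazed test tile, 58 x 41 x 14 mm, lying loose on the pan of the scale near its middle; origin at the centre of its underside. Not to be touched; it rides along by friction, so push smoothly.
- test_bowl: Pale green bowl, 96 mm across, 46 mm high, standing to the left; origin at the centre of its underside. Bystander.
- slip_cup: Pale grey-green straight cup, 66 mm across, 66 mm high, standing to the left, nearer the robot; origin at the centre of its underside. Bystander.
- stone_pot: Small brown-grey round pot, 64 mm across, 59 mm high, standing to the right; origin at the centre of its underside. Bystander.
- wood_rib: Flat oval wooden rib, 40 x 100 x 8 mm, lying on the right; origin at the centre of its underside. Bystander.

How it is judged:
By the outcome, as a careful person would: the job done as asked, in the order asked, and still so for the second after the job is handed in, with the robot touching nothing.
It also fails if it takes over 72 s, if anything falls off the work surface, if the arm or the gripper's body presses on something with over 40 N, if the wrist force passes 120 N, or if a joint passes its speed limit or range.

ROBOT

A 6-joint arm with a two-finger parallel gripper is mounted at the origin on a cart in front of the work surface, level with it; the furniture and walls round the work are solid. World frame = base frame: x ahead of the robot, y to its left, z up, the work surface at z = 0. Lengths are in m, angles in rad, forces in N, time in s.
With the tool pointing down it reaches from about 0.375 to 0.9 m from the base axis. Payload 3.1 kg.
Tool frame: the origin (TCP) lies midway between the tips of the shut fingers; the grasp point (between the pads) lies 19 mm behind it; z points along the fingers, y is the direction in which the jaws open and shut (so a half turn about z gives the same grasp; the last joint's range is limited). The gripper opens to 85 mm and grips with 20 to 120 N. Pads are 22 mm wide; open, the fingers measure 114 mm over their backs; the gripper's body (76 mm by 85 mm) begins 54 mm behind the grasp point. The pads swing forward as they close: fully open they stand 13 mm farther back than shut.
Start: joints at [1.131, 0.527, 1.433, -0, 1.181, -0.178], TCP at [0.161, 0.604, 0.231] pointing down, gripper open.
Joint ranges: [-3.08, 3.08], [-0.75, 2.2], [0.22, 2.44], [-1.43, 4.57], [0, 2.65], [-2.85, 2.85]. Speed limits (rad/s): [2.79, 2.79, 3.14, 3.14, 3.14, 3.14].

INTERFACE

Orientations are given as a unit quaternion [x, y, z, w].
In Python, from station import manip gives the robot as it stands. The module is installed in compiled form; this text tells all that it offers.
- The arm moves only by the tool drive_tool, never from a script. Its argument "deltas" is one flat list of numbers, 4 for each row, row after row: the shift along the tool's x, y, z in cm, then the turn about the tool's z in degrees. A call has 1 to 12 rows; each row is the pose to reach, as a shift and turn from the pose measured when the call began, along the tool's axes at that moment; what a row does not reach only later rows make up. A row lasts 1/10 s, in which the tool goes at most 50 mm and 8.59 degrees, less where a joint would pass 70% of its speed; a pose out of reach is approached as far as the arm can. A call with a gripper value outside its range is refused whole. "hand" is the finger opening in cm, from 0 to 8.54, set as the call begins (left out, the last holds). The fingers move at their own pace and stop on an object; "squeeze" is the grip in N (left out, the last holds). Time passes only in rows, so rows that repeat a pose let the fingers close. It gives the time, the measured TCP pose, the force and the opening at its end, in the units of the state.
- manip.sense(): the state, without advancing time (a new reading comes with each control period).
- manip.snapshot(name): name is "side" or "top"; returns a dict with "frame" (420x560x3 uint8, red, green, blue), "depth" (420x560 float32, m along the optical axis (not along the pixel's ray), 0 where there is no reading), "fx", "fy", "cx", "cy" (pixels), "R" (3x3) and "t" (3): a world point X has camera coordinates R X + t. Camera axes: x right, y down, z forward; pixel columns grow to the right and rows downward; lengths in m; the calibration is good to about 2 mm. A picture is of the moment at which its call begins.
- manip.sign_off(): hands the job in, once; it reports no verdict.
The state is a dict: "t": time; "q": joint angles; "qd": joint speeds; "tau": joint torques, N m; "tcp_pos": TCP position; "tool_rot": TCP orientation; "force": force on the tool from outside, world axes, zero at the start; "ft_torque": the same for the moment, N m; "finger_gap": opening from 0.0 (shut) to 1.0 (fully open).
Only numpy, scipy, OpenCV 4.12 (cv2) and the standard library are available. Lean on these libraries where they do the work, as an engineer would, in place of code of your own. Each camera call takes 0.05 s, during which the arm holds its last target.

## Working session

There is one attempt and no reset: what is moved stays moved. The work goes in short steps, Python scripts to look and compute and a tool call to move; the robot and the scene stay as the last step left them, time stands still between calls to the robot, and variables do not carry over. Pictures are saved under pics/ and viewed, and the job is handed in when it is done.

Besides the shell and the picture viewer there is one more tool, called after "Emit:" by a JSON object that holds its "method" and its "body", one argument or row to a line. drive_tool: Moves the arm, as the interface text tells. Its arguments: {"type":"object","properties":{"deltas":{"type":"array"},"hand":{"type":"number"},"squeeze":{"type":"number"}},"required":["deltas"]}

```bash
mkdir -p pics; python3 - <<'E'
from station import manip
import cv2,pickle
s=manip.sense();print({k:s[k] for k in('t','tcp_pos','tool_rot','force','finger_gap')})
for n in('top','side'):
    d=manip.snapshot(n);pickle.dump(d,open(n+'0.pkl','wb'))
    cv2.imwrite(f'pics/{n}0.png',cv2.cvtColor(d['frame'],cv2.COLOR_RGB2BGR))
    print(n,d['fx'],d['cx'],d['cy'],d['R'],d['t'])
E
```

```text
{'t': 0.0, 'tcp_pos': array([0.16082147, 0.60320071, 0.23033113]), 'tool_rot': array([ 1.30041031e-01,  9.91508012e-01, -1.04002746e-03, -3.32236899e-04]), 'force': array([-0.12202186,  0.18525577, -0.88786585]), 'finger_gap': 0.9976478243882868}
top 403.19097120500874 286.27161855157414 210.3710847213334 [[ 0.01913129 -0.99956803 -0.02231041]
 [-0.98116245 -0.01447926 -0.19264112]
 [ 0.19223487  0.02557561 -0.98101562]] [-0.04396375  0.52780074  1.11515153]
side 532.6744247223902 280.99516070070564 200.53009358169487 [[ 0.9992223   0.03809732  0.01016838]
 [ 0.0267948  -0.4668528  -0.88392902]
 [-0.02892819  0.88351404 -0.46751053]] [-0.51558218  0.01523431  1.90629226]
```

View pics/top0.png

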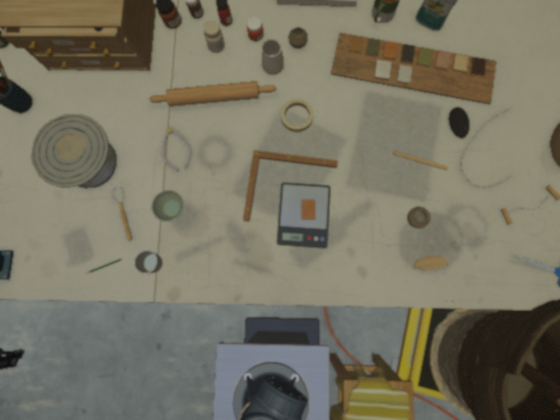

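View pics/side0.png

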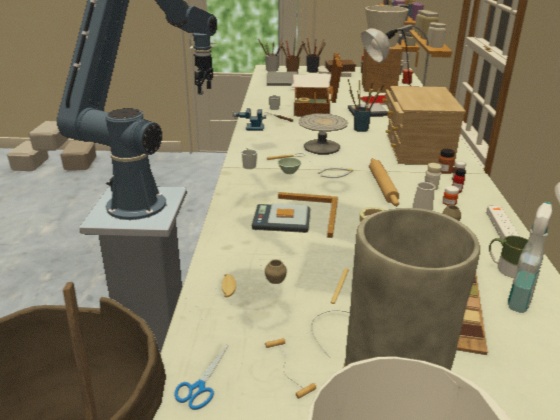

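The top view shows the scale at about (304,215), with the L stop's corner at about (256,155). The bowl is at (168,206), the cup at (149,262), the pot at (419,217) and the rib at (431,263). Next I'll measure these.

```bash
cat > h.py <<'E'
import numpy as np,cv2
def ray(d,uv,z):
    uv=np.atleast_2d(uv).astype(float)
    c=np.c_[(uv[:,0]-d['cx'])/d['fx'],(uv[:,1]-d['cy'])/d['fy'],np.ones(len(uv))]
    R=np.array(d['R']);o=-R.T@np.array(d['t']);w=c@R
    return o+w*((z-o[2])/w[:,2])[:,None]
def proj(d,X):
    X=np.atleast_2d(X);c=X@np.array(d['R']).T+np.array(d['t'])
    return np.c_[c[:,0]/c[:,2]*d['fx']+d['cx'],c[:,1]/c[:,2]*d['fy']+d['cy']]
E
python3 - <<'E'
import pickle,cv2,numpy as np
from h import *
d=pickle.load(open('top0.pkl','rb'));f=d['frame']
c=f[145:255,240:345];cv2.imwrite('pics/crop0.png',cv2.cvtColor(cv2.resize(c,None,fx=5,fy=5,interpolation=cv2.INTER_CUBIC),cv2.COLOR_RGB2BGR))
hsv=cv2.cvtColor(f,cv2.COLOR_RGB2HSV)
for p in [(281,240),(304,190),(308,210),(300,160),(252,190),(270,230),(168,206),(149,262),(419,217),(431,263),(290,200)]: print(p,f[p[1],p[0]],hsv[p[1],p[0]], ray(d,p,0)[0].round(3), d['depth'][p[1],p[0]])
d=pickle.load(open('side0.pkl','rb'));f=d['frame']
c=f[180:245,240:350];cv2.imwrite('pics/crop0s.png',cv2.cvtColor(cv2.resize(c,None,fx=6,fy=6,interpolation=cv2.INTER_CUBIC),cv2.COLOR_RGB2BGR))
E
```

```text
(281, 240) [59 64 63] [84 20 64] [ 0.448 -0.02   0.   ] 1.1739707
(304, 190) [124 128 120] [ 45  16 128] [ 0.602 -0.087  0.   ] 1.193911
(308, 210) [126  88  51] [ 15 152 126] [ 0.541 -0.099  0.   ] 1.167741
(300, 160) [107  78  47] [ 16 143 107] [ 0.698 -0.073  0.   ] 1.2255591
(252, 190) [106  77  48] [ 15 140 106] [0.6   0.072 0.   ] 1.2080662
(270, 230) [148 145 123] [ 26  43 148] [0.478 0.014 0.   ] 1.2071545
(168, 206) [108 124 105] [ 55  39 124] [0.547 0.327 0.   ] 1.2267661
(149, 262) [137 145 141] [ 75  14 145] [0.376 0.371 0.   ] 1.1936473
(419, 217) [96 92 73] [25 61 96] [ 0.524 -0.431  0.   ] 1.2015269
(431, 263) [136 115  76] [ 20 113 136] [ 0.388 -0.46   0.   ] 1.1729351
(290, 200) [126 130 126] [ 60   8 130] [ 0.571 -0.044  0.   ] 1.1894246
```

View pics/crop0.png

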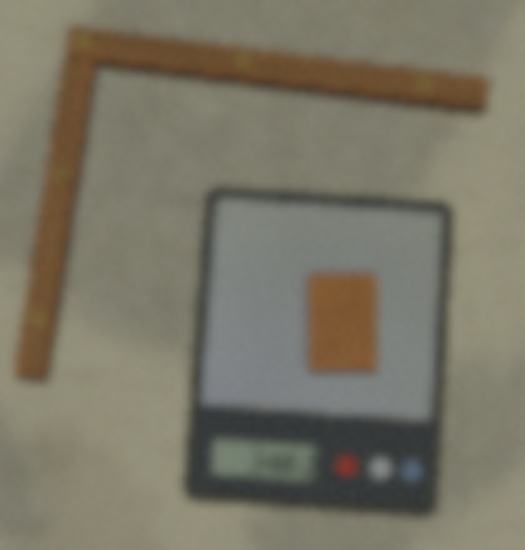

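View pics/crop0s.png

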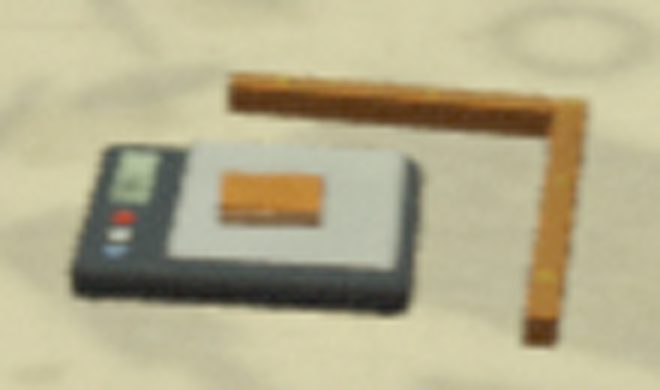

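The crop shows the L with its inner corner at about pixel (259,158), and the scale turned a few degrees relative to it. I'll fit both with masks.

```bash
cat >> h.py <<'E'
def linefit(P):
    vx,vy,x,y=cv2.fitLine(P.astype(np.float32),cv2.DIST_HUBER,0,1e-4,1e-4).ravel();return np.array([x,y]),np.array([vx,vy])
def subedges(d,ch,z,a,b,n,k,ofs=np.arange(-.012,.0121,.0005)):
    pass
def masks(d,box=(145,255,240,345)):
    r0,r1,c0,c1=box;f=d['frame'];S=4
    f=cv2.resize(f,None,fx=S,fy=S,interpolation=cv2.INTER_CUBIC)
    hsv=cv2.cvtColor(f,cv2.COLOR_RGB2HSV).astype(int)
    H,Sa,V=hsv[...,0],hsv[...,1],hsv[...,2]
    brown=(Sa>95)&(H<25)
    grey=((Sa<32)|(V<85))&~brown
    roi=np.zeros(H.shape,bool);roi[r0*S:r1*S,c0*S:c1*S]=1
    return (brown&roi).astype(np.uint8),(grey&roi).astype(np.uint8),S
def up2px(p,S): return (np.asarray(p,float)+.5)/S-.5
def comps(m,amin):
    cs,_=cv2.findContours(m,cv2.RETR_EXTERNAL,cv2.CHAIN_APPROX_NONE)
    return sorted([c[:,0] for c in cs if cv2.contourArea(c)>amin],key=lambda c:-cv2.contourArea(c.reshape(-1,1,2)))
def measure(d,box=(145,255,240,345),zs=.026):
    br,gr,S=masks(d,box)
    cs=comps(br,300);out={}
    L=ray(d,up2px(cs[0],S),.022)[:,:2];out['L']=L
    if len(cs)>1:
        t=ray(d,up2px(cs[1],S),.046)[:,:2];out['tile']=cv2.minAreaRect((t*1000).astype(np.float32))
    g=comps(cv2.morphologyEx(gr,cv2.MORPH_OPEN,np.ones((9,9),np.uint8)),1000)
    P=ray(d,up2px(g[0],S),zs)[:,:2];out['P']=P;out['scale']=cv2.minAreaRect((P*1000).astype(np.float32))
    return out
E
python3 - <<'E'
import pickle
from h import *
d=pickle.load(open('top0.pkl','rb'));o=measure(d)
print(o['tile'],o['scale'])
L=o['L']*1000
q=cv2.approxPolyDP(L.astype(np.float32).reshape(-1,1,2),9,True)[:,0];print('Lpoly',q.round(1))
print(cv2.minAreaRect(L.astype(np.float32)))
br,gr,S=masks(d)
v=np.zeros(br.shape+(3,),np.uint8);v[...,2]=br*255;v[...,1]=gr*255
cv2.imwrite('pics/mask0.png',v[145*4:255*4,240*4:345*4])
E
```

```text
((534.5162353515625, -97.98765563964844), (54.03493118286133, 37.13500213623047), 0.8107165694236755) ((522.4248046875, -84.90144348144531), (146.0274200439453, 188.1223602294922), 87.21990203857422)
Lpoly [[ 506.6   93. ]
 [ 506.1   76.6]
 [ 696.7   51.6]
 [ 671.7 -174.8]
 [ 688.3 -183.9]
 [ 718.9   66.9]]
((597.7767944335938, -45.36451721191406), (256.9985046386719, 217.77088928222656), 83.42559051513672)
```

View pics/mask0.png

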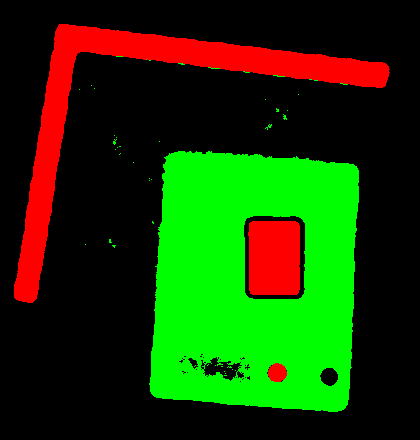

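The masks are clean: the scale rectangle measures 146 x 188 mm against 150 x 190, and the tile 54 x 37 against 58 x 41. So the masks run about 1-2 mm tight. Now I'll fit the rails' inner edges and the scale in the stop frame, then place the bystanders.

```bash
cat >> h.py <<'E'
def stopfit(o):
    L=o['L']*1000; q=cv2.approxPolyDP(L.astype(np.float32).reshape(-1,1,2),9,True)[:,0]
    return L
def near(P,a,b,tol=5,trim=15):
    a=np.array(a,float);b=np.array(b,float);l=np.linalg.norm(b-a);u=(b-a)/l;n=np.array([-u[1],u[0]])
    s=(P-a)@u;e=(P-a)@n;return P[(s>trim)&(s<l-trim)&(abs(e)<tol)]
def isect(l1,l2):
    A=np.c_[l1[1],-l2[1]];t=np.linalg.solve(A,l2[0]-l1[0]);return l1[0]+t[0]*l1[1]
E
python3 - <<'E'
import pickle
from h import *
d=pickle.load(open('top0.pkl','rb'));o=measure(d);L=o['L']*1000
c=(696.7,51.6)
l1=linefit(near(L,(506,76.6),c));l2=linefit(near(L,(671.7,-174.8),c))
a1=np.degrees(np.arctan(l1[1][1]/l1[1][0]));a2=-np.degrees(np.arctan(l2[1][0]/l2[1][1]))
C=isect(l1,l2);print('corner',C,a1,a2)
o1=linefit(near(L,(508,95),(718.9,69),6));o2=linefit(near(L,(690,-180),(718.9,69),6))
print('outer',np.degrees(np.arctan(o1[1][1]/o1[1][0])),-np.degrees(np.arctan(o2[1][0]/o2[1][1])),isect(o1,o2))
# scale sides
P=o['P']*1000;b=cv2.boxPoints(o['scale'])
for i in range(4):
    l=linefit(near(P,b[i],b[(i+1)%4],4));v=l[1];print('side',b[i].round(1),np.degrees(np.arctan2(v[1],v[0])).round(2))
yaw=np.radians((a1+a2)/2);R=np.array([[np.cos(yaw),-np.sin(yaw)],[np.sin(yaw),np.cos(yaw)]])
print('scale centre in stop',R.T@(np.array(o['scale'][0])-C),'home',C+R@[-95,-75],np.degrees(yaw))
print('corners in stop',((b-C)@R).round(1))
E
```

```text
corner [698.28613   53.717236] -6.746269 -6.6211753
outer -6.6674514 -6.636284 [719.7624    68.756805]
side [ 424.9 -153.3] -2.43
side [ 612.8 -162.4] 86.51
side [619.9 -16.5] -2.54
side [432.   -7.4] 86.48
scale centre in stop [-158.53250074 -158.14484368] home [595.20263206  -9.71613111] -6.683722
corners in stop [[-247.4 -237.4]
 [ -59.7 -224.6]
 [ -69.7  -78.9]
 [-257.3  -91.7]]
```

Stop: inner corner at (0.698, 0.054), yaw -6.7°. Scale: yaw about -2.9°, 63 mm short at the back and 83 mm short on the left. With the jaws open, the two fingertips give a two-point pusher. I'll push the right side first with the jaws along the stop's x, which also squares the scale up.

Emit:
{"method": "drive_tool", "body": {
  "deltas": [-4, -2.5, 0, 5, -8, -5, 0, 10, -12, -7.5, 0, 15, -16, -10, 0, 20, -20, -12.5, 0, 25, -24, -15, 0, 30, -28, -17.5, 0, 35, -32, -20, 0, 40, -34, -24, 0, 45, -36, -28, 0, 50, -38, -32, 0, 55, -40, -36, 0, 60],
  "hand": 8.54
}}

```text
t: 1.3
tcp_pos: [0.4544, 0.1505, 0.2307]
tool_rot: [0.61, 0.793, -0.001, -0.0]
force: [1.3, -0.1, 0.4]
finger_gap: 1.0
```

Emit:
{"method": "drive_tool", "body": {
  "deltas": [-4, -0.5, 0, 3, -8.5, -1, 0, 6, -13, -1.5, 0, 9, -17.5, -2, 0, 12, -22, -2.5, 0, 15, -26.5, -3, 0, 18, -31, -3.5, 2, 20, -34.5, -4, 5, 21.6, -36.4, -4.1, 9, 21.6, -36.4, -4.1, 13, 21.6, -36.4, -4.1, 13, 21.6]
}}

```text
t: 2.4
tcp_pos: [0.5039, -0.2105, 0.0962]
tool_rot: [0.748, 0.664, -0.003, -0.006]
force: [-0.7, 1.3, -0.3]
finger_gap: 1.001
```

```bash
python3 - <<'E'
from station import manip
import cv2
from h import *
s=manip.sense();print(s['tcp_pos'],s['tool_rot'],s['force'])
d=manip.snapshot('side');c=d['frame'][130:330,160:400]
cv2.imwrite('pics/s1.png',cv2.cvtColor(cv2.resize(c,None,fx=3,fy=3),cv2.COLOR_RGB2BGR))
E
```

```text
[ 0.50394249 -0.21047254  0.09615029] [ 0.74804686  0.66361277 -0.00269379 -0.00606033] [-0.73860255  1.29633236 -0.3054579 ]
```

View pics/s1.png

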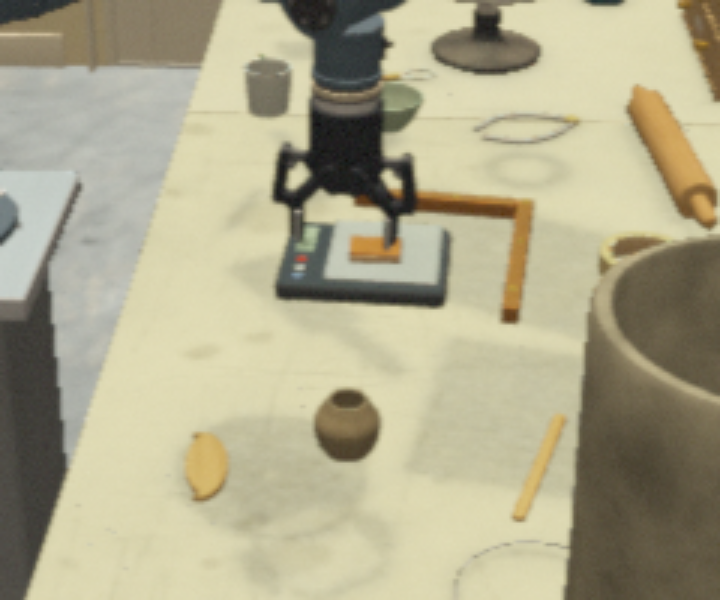

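```bash
python3 - <<'E'
import pickle
from h import *
d=pickle.load(open('side0.pkl','rb'))
ey=np.array([.9932,-.1167,0])
for s in(-.05,.05):print(proj(d,np.array([.504,-.2105,.109])+s*ey), proj(d,np.array([.504,-.2105,.01])+s*ey))
E
```

```text
[[259.10153207 209.06140236]] [[259.38091463 236.12722108]]
[[290.85688869 211.75052359]] [[290.27106221 238.95347527]]
```

The tips appear at (259,209) and (290,210), right where TCP + 13 mm in height should project. Lowered, they'd clear the scale's right face by about 25 mm. Going down.

Emit:
{"method": "drive_tool", "body": {
  "deltas": [0, 0, 3, 0, 0, 0, 6, 0, 0, 0, 8, 0, 0, 0, 9, 0, 0, 0, 9.6, 0, 0, 0, 9.6, 0, 1, 0, 9.6, 0, 1.5, 0, 9.6, 0, 1.8, 0, 9.6, 0, 2, 0, 9.6, 0]
}}

```text
t: 3.45
tcp_pos: [0.5075, -0.1903, 0.0034]
tool_rot: [0.747, 0.664, -0.002, -0.003]
force: [0.2, 0.5, 0.4]
finger_gap: 1.0
```

Emit:
{"method": "drive_tool", "body": {
  "deltas": [0, 0, 0.6, 0, 0.2, 0, 0.7, 0, 0.4, 0, 0.7, 0, 0.6, 0, 0.7, 0, 0.8, 0, 0.7, 0, 1.0, 0, 0.7, 0, 1.2, 0, 0.7, 0, 1.4, 0, 0.7, 0, 1.6, 0, 0.7, 0, 1.8, 0, 0.7, 0, 2.0, 0, 0.7, 0, 2.2, 0, 0.7, 0]
}}

```text
t: 4.65
tcp_pos: [0.5101, -0.169, -0.0035]
tool_rot: [0.747, 0.665, -0.002, -0.003]
force: [-1.9, -3.8, -0.8]
finger_gap: 1.001
```

Emit:
{"method": "drive_tool", "body": {
  "deltas": [0.2, 0, 0, 0, 0.5, 0, 0, 0, 0.8, 0, 0, 0, 1.1, 0, 0, 0, 1.4, 0, 0, 0, 1.7, 0, 0, 0, 2.0, 0, 0, 0, 2.3, 0, 0, 0, 2.6, 0, 0, 0, 2.9, 0, 0, 0, 3.2, 0, 0, 0, 3.5, 0, 0, 0]
}}

```text
t: 5.85
tcp_pos: [0.5143, -0.134, -0.0035]
tool_rot: [0.747, 0.665, -0.002, -0.003]
force: [-0.5, -3.9, -1.2]
finger_gap: 0.999
```

```bash
python3 - <<'E'
from station import manip
import cv2
s=manip.sense();print(s['tcp_pos'],s['tool_rot'],s['force'])
for n,(a,b,c,e) in dict(top=(140,260,230,350),side=(150,260,230,360)).items():
    d=manip.snapshot(n)
    cv2.imwrite(f'pics/{n}2.png',cv2.cvtColor(cv2.resize(d['frame'][a:b,c:e],None,fx=5,fy=5),cv2.COLOR_RGB2BGR))
E
```

```text
[ 0.51431942 -0.13395125 -0.00354495] [ 0.74721821  0.66456946 -0.00215725 -0.00277726] [-0.53473981 -3.906907   -1.20149664]
```

View pics/top2.png

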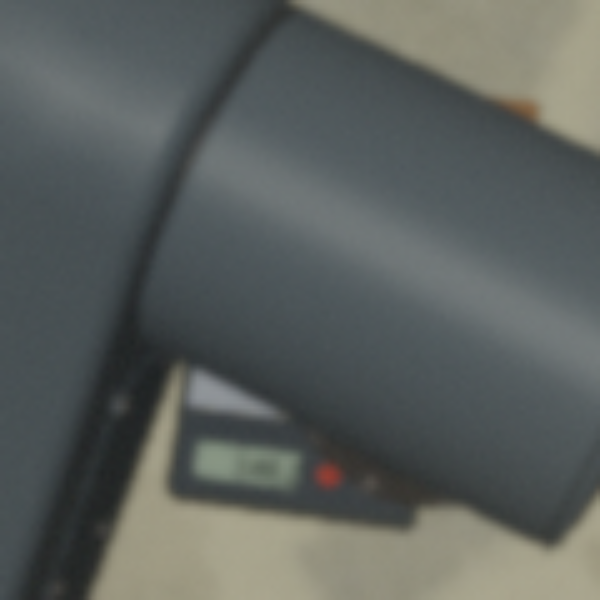

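View pics/side2.png

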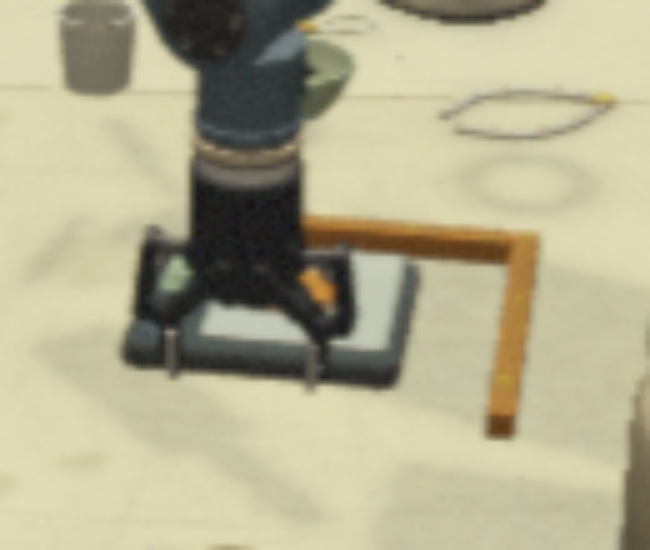

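The side view shows both fingertips, at about (264,220) and (292,222), against the scale's right face. The scale is square to the rails and the tile is in place. About 47 mm remain to the left rail.

Emit:
{"method": "drive_tool", "body": {
  "deltas": [0.2, 0, 0, 0, 0.5, 0, 0, 0, 0.9, 0, 0, 0, 1.3, 0, 0, 0, 1.7, 0, 0, 0, 2.1, 0, 0, 0, 2.5, 0, 0, 0, 2.9, 0, 0, 0, 3.3, 0, 0, 0, 3.6, 0, 0, 0, 3.8, 0, 0, 0, 4.0, 0, 0, 0]
}}

```text
t: 7.15
tcp_pos: [0.5189, -0.0935, -0.0035]
tool_rot: [0.747, 0.665, -0.002, -0.003]
force: [-0.2, -3.5, -1.4]
finger_gap: 1.0
```

Emit:
{"method": "drive_tool", "body": {
  "deltas": [0.1, 0, 0, 0, 0.2, 0, 0, 0, 0.3, 0, 0, 0, 0.4, 0, 0, 0, 0.4, 0, 0, 0]
}}

```text
t: 7.65
tcp_pos: [0.5193, -0.0894, -0.0035]
tool_rot: [0.747, 0.665, -0.002, -0.003]
force: [-0.3, -1.7, -1.8]
finger_gap: 0.997
```

Emit:
{"method": "drive_tool", "body": {
  "deltas": [0.1, 0, 0, 0, 0.2, 0, 0, 0, 0.2, 0, 0, 0]
}}

```text
t: 7.95
tcp_pos: [0.5196, -0.0873, -0.0035]
tool_rot: [0.747, 0.664, -0.002, -0.003]
force: [-1.0, -2.6, -0.3]
finger_gap: 0.995
```

Emit:
{"method": "drive_tool", "body": {
  "deltas": [0.1, 0, 0, 0, 0.2, 0, 0, 0, 0.2, 0, 0, 0]
}}

```text
t: 8.25
tcp_pos: [0.5197, -0.0867, -0.0035]
tool_rot: [0.747, 0.665, -0.003, -0.003]
force: [-3.0, -9.9, -2.3]
finger_gap: 1.001
```

The force went up to 10 N and the tip stalled, so the left rail is reached. One more small press will square it.

Emit:
{"method": "drive_tool", "body": {
  "deltas": [0.15, 0, 0, 0, 0.3, 0, 0, 0, 0.3, 0, 0, 0]
}}

```text
t: 8.55
tcp_pos: [0.5197, -0.0868, -0.0035]
tool_rot: [0.747, 0.665, -0.004, -0.002]
force: [-6.0, -17.3, -1.1]
finger_gap: 1.003
```

```bash
python3 - <<'E'
from station import manip
import cv2
s=manip.sense();print(s['tcp_pos'],s['tool_rot'],s['force'],s['ft_torque'])
for n,(a,b,c,e) in dict(side=(150,260,230,360)).items():
    d=manip.snapshot(n)
    cv2.imwrite(f'pics/{n}3.png',cv2.cvtColor(cv2.resize(d['frame'][a:b,c:e],None,fx=6,fy=5),cv2.COLOR_RGB2BGR))
E
```

```text
[ 0.51972972 -0.08675275 -0.00346211] [ 0.74703655  0.66477    -0.00381836 -0.00163345] [ -5.97641746 -17.32913705  -1.09046619] [-2.53349975  0.66315213 -0.27961543]
```

View pics/side3.png

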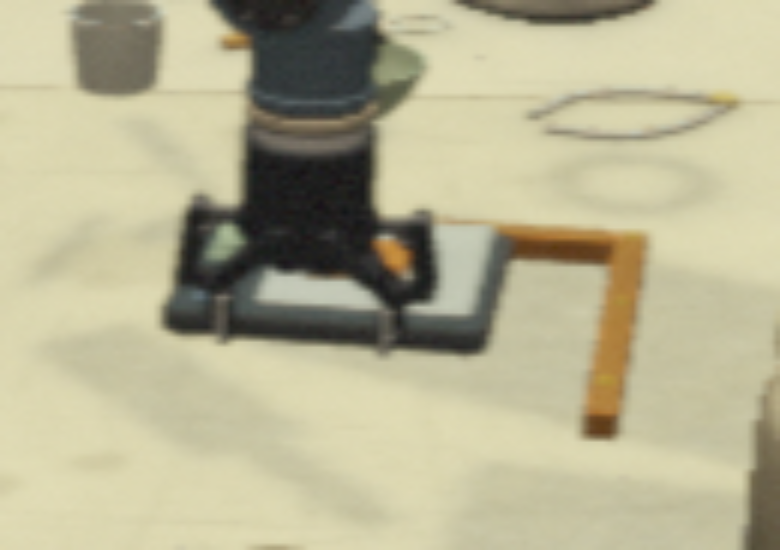

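The side view shows the scale's left edge against the left rail, with the right face still on both tips and the tile in place. Now I'll back off, rise and go round to the front (display) side.

Emit:
{"method": "drive_tool", "body": {
  "deltas": [-0.5, 0, 0, 0, -1.5, 0, 0, 0, -3, 0, 0, 0, -4, 0, -1, 0, -4, 0, -4, 0, -4, 0, -8, 0, -4, -1, -11, 0, -4, -4, -11, -8, -4, -8, -11, -16, -4, -11, -11, -24, -4, -12.3, -11, -32, -4, -12.3, -11, -40]
}}

```text
t: 9.8
tcp_pos: [0.3908, -0.111, 0.1083]
tool_rot: [0.473, 0.881, -0.003, -0.004]
force: [-0.4, -1.0, 0.2]
finger_gap: 0.998
```

```bash
python3 - <<'E'
from station import manip
import cv2,pickle
s=manip.sense();print(s['tcp_pos'],s['tool_rot'],s['force'],s['q'])
for n,(a,b,c,e) in dict(side=(150,260,230,360),top=(140,260,230,350)).items():
    d=manip.snapshot(n);pickle.dump(d,open(n+'4.pkl','wb'))
    cv2.imwrite(f'pics/{n}4.png',cv2.cvtColor(cv2.resize(d['frame'][a:b,c:e],None,fx=5,fy=5),cv2.COLOR_RGB2BGR))
E
```

```text
[ 0.39081154 -0.11098961  0.10828737] [ 0.47265338  0.88123285 -0.00280674 -0.00442458] [-0.39237476 -0.99509069  0.23661287] [-0.54881925  0.48361142  2.07486008 -0.01094474  0.59166699 -1.1258919 ]
```

View pics/side4.png

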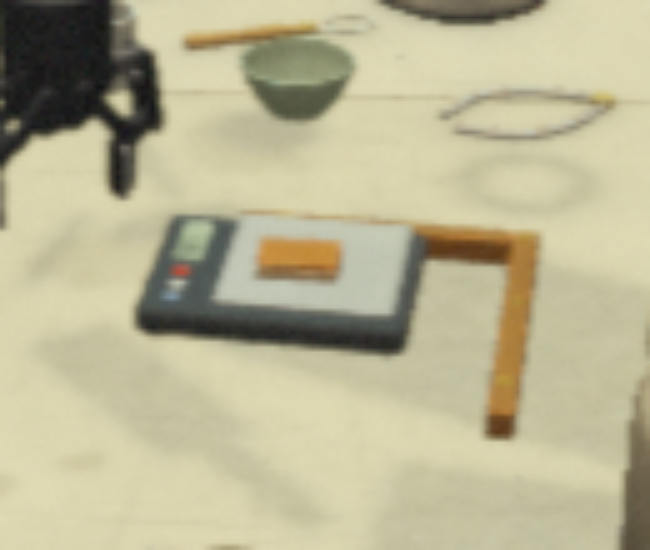

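View pics/top4.png

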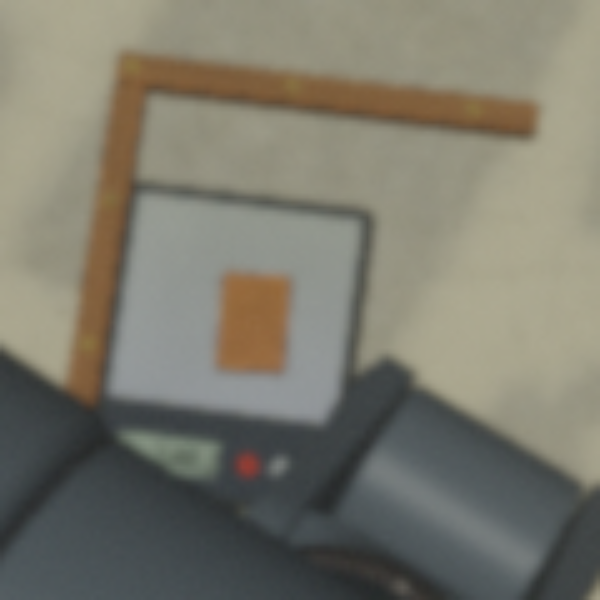

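The left edge is flush along the rail: in the top view the scale's edge meets the rail's inner face from about (252,197) down. The tile sits centrally. Moving to the front side.

Emit:
{"method": "drive_tool", "body": {
  "deltas": [2, 2, 0, -8, 4, 4, 0, -16, 6.5, 6, 0, -24, 8.5, 7.5, 0, -32, 9.5, 8, 0, -40, 9.5, 8, 0, -47, 9.5, 8, 0, -49.7, 9.5, 8, 0, -49.7]
}}

```text
t: 10.7
tcp_pos: [0.409, 0.0111, 0.1082]
tool_rot: [0.063, 0.998, -0.002, -0.003]
force: [-0.5, 0.5, 0.1]
finger_gap: 0.997
```

Emit:
{"method": "drive_tool", "body": {
  "deltas": [0.5, 0, 3, -0.5, 0.5, 0, 6, -0.5, 0.5, 0, 8.5, -0.5, 0.5, 0, 10, -0.5, 0.5, 0, 10.9, -0.5, 0.5, 0, 11.1, -0.5, 0.5, 0, 11.1, -0.5]
}}

```text
t: 11.4
tcp_pos: [0.4037, 0.0112, -0.0026]
tool_rot: [0.059, 0.998, -0.002, -0.003]
force: [-0.8, -0.3, -0.5]
finger_gap: 1.001
```

```bash
python3 - <<'E'
from station import manip
import cv2,pickle
s=manip.sense();print(s['tcp_pos'],s['tool_rot'],s['force'],s['q'])
q=s['tool_rot'];print(np.degrees(2*np.arctan2(q[0],q[1])) if 0 else 2*57.29578*__import__('math').atan2(q[0],q[1]))
for n,(a,b,c,e) in dict(side=(150,260,230,360)).items():
    d=manip.snapshot(n)
    cv2.imwrite(f'pics/{n}5.png',cv2.cvtColor(cv2.resize(d['frame'][a:b,c:e],None,fx=5,fy=5),cv2.COLOR_RGB2BGR))
E
```

```text
[ 0.4037347   0.01120116 -0.00262125] [ 0.05875332  0.99826757 -0.00169039 -0.00265494] [-0.76486307 -0.33126267 -0.47529037] [-0.24737709  0.75647508  2.13481165 -0.01711731  0.25492363 -1.68402436]
6.736547738453206
```

View pics/side5.png

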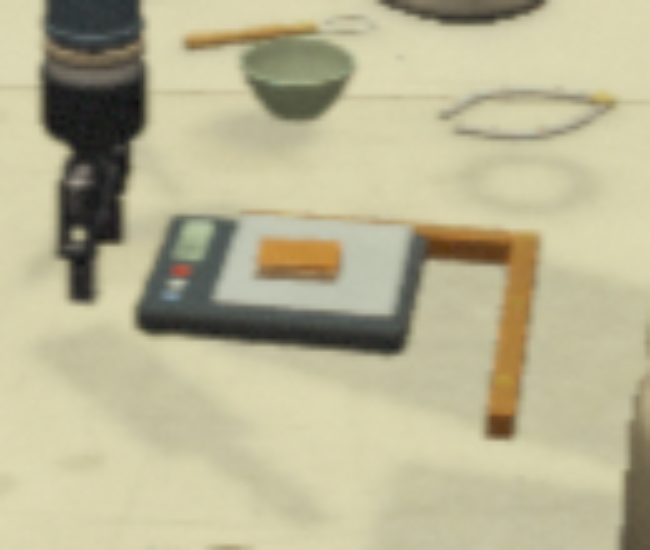

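The tips are in front of the display edge at about (247,208), with the tool parallel to the stop. Pushing in steps toward the back rail.

Emit:
{"method": "drive_tool", "body": {
  "deltas": [-0.3, 0, 0.1, 0, -0.6, 0, 0.1, 0, -0.9, 0, 0.1, 0, -1.1, 0, 0.1, 0, -1.3, 0, 0.1, 0, -1.5, 0, 0.1, 0, -1.7, 0, 0.1, 0, -1.9, 0, 0.1, 0, -2.1, 0, 0.1, 0, -2.3, 0, 0.1, 0, -2.5, 0, 0.1, 0, -2.7, 0, 0.1, 0]
}}

```text
t: 12.65
tcp_pos: [0.4308, 0.008, -0.0034]
tool_rot: [0.059, 0.998, -0.002, -0.002]
force: [0.2, -0.4, 0.1]
finger_gap: 1.0
```

Emit:
{"method": "drive_tool", "body": {
  "deltas": [-0.2, 0, 0, 0, -0.4, 0, 0, 0, -0.6, 0, 0, 0, -0.8, 0, 0, 0, -1.0, 0, 0, 0, -1.3, 0, 0, 0, -1.6, 0, 0, 0, -1.9, 0, 0, 0, -2.2, 0, 0, 0, -2.5, 0, 0, 0, -2.8, 0, 0, 0, -3.1, 0, 0, 0]
}}

```text
t: 13.85
tcp_pos: [0.4375, 0.0082, -0.0035]
tool_rot: [0.058, 0.998, 0.001, -0.027]
force: [-35.1, -12.1, 23.8]
finger_gap: 0.997
```

The push met 35 N and stalled, which I didn't expect. I'll look before doing anything else.

```bash
python3 - <<'E'
from station import manip
import cv2,pickle
s=manip.sense();print(s['tcp_pos'],s['tool_rot'],s['force'],s['ft_torque'],s['q'])
for n,(a,b,c,e) in dict(side=(150,260,230,360),top=(140,260,230,350)).items():
    d=manip.snapshot(n);pickle.dump(d,open(n+'6.pkl','wb'))
    cv2.imwrite(f'pics/{n}6.png',cv2.cvtColor(cv2.resize(d['frame'][a:b,c:e],None,fx=5,fy=5,interpolation=cv2.INTER_CUBIC),cv2.COLOR_RGB2BGR))
E
```

```text
[ 0.43751338  0.00815116 -0.00352409] [ 0.05798367  0.99794811  0.00130196 -0.02712488] [-35.07234137 -12.10143947  23.81158557] [-2.20917169  5.05896837 -0.3238198 ] [-0.23301835  0.76263615  2.01311021 -0.01687585  0.41978145 -1.67214316]
```

View pics/side6.png

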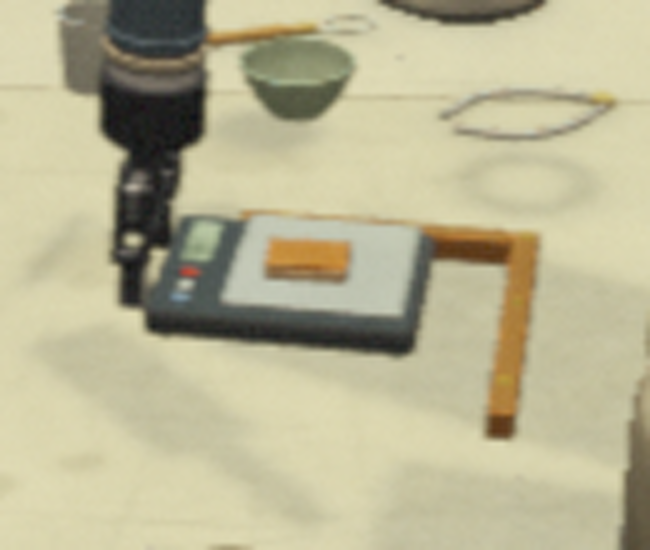

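View pics/top6.png

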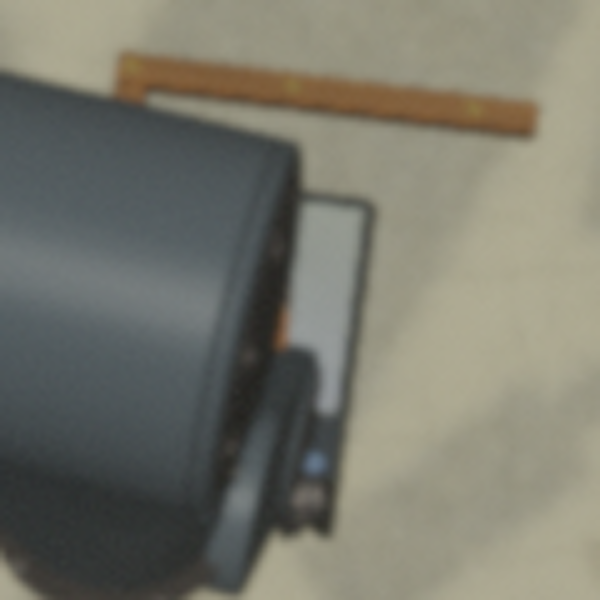

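The scale moved about 7 mm and then wedged against the left rail. The tool is pressing it left (about 16 N) and down (about 24 N) through fingertip friction. The tile is unmoved. I'll back off and then push with a slight drift away from the left rail.

Emit:
{"method": "drive_tool", "body": {
  "deltas": [0.2, 0, 0, 0, 0.5, 0, 0, 0, 1.0, 0, 0, 0, 1.5, 0, 0, 0, 1.5, 0, 0, 0]
}}

```text
t: 14.45
tcp_pos: [0.4241, 0.0098, -0.0028]
tool_rot: [0.058, 0.998, 0.001, -0.025]
force: [0.4, -0.0, 0.8]
finger_gap: 0.997
```

```bash
python3 - <<'E'
from station import manip
import cv2,pickle
s=manip.sense();print(s['tcp_pos'],s['tool_rot'],s['force'],s['ft_torque'],s['q'])
for n,(a,b,c,e) in dict(side=(150,260,230,360)).items():
    d=manip.snapshot(n);pickle.dump(d,open(n+'7.pkl','wb'))
    cv2.imwrite(f'pics/{n}7.png',cv2.cvtColor(cv2.resize(d['frame'][a:b,c:e],None,fx=5,fy=5,interpolation=cv2.INTER_CUBIC),cv2.COLOR_RGB2BGR))
E
```

```text
[ 0.42408689  0.00977811 -0.00278344] [ 0.05797906  0.99799549  0.00111551 -0.02534154] [ 0.43971787 -0.01642672  0.78525475] [ 0.043549    0.00883901 -0.03473335] [-0.23676459  0.75851798  2.04955274 -0.01819317  0.3838579  -1.67445959]
```

View pics/side7.png

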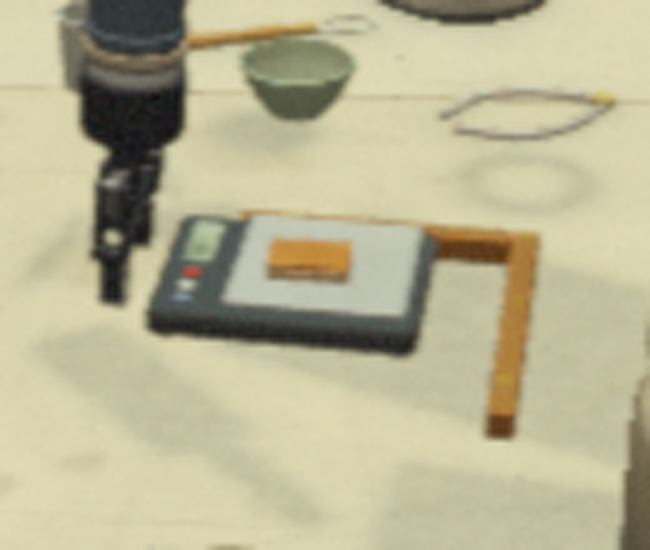

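Backed off cleanly, scale and tile fine. The tool has kept a 3° lean, so I'll correct height along each stroke: z = 0.05·x. Retrying with a slight rightward drift and short calls.

Emit:
{"method": "drive_tool", "body": {
  "deltas": [-0.3, 0, -0.02, 0, -0.6, 0, -0.04, 0, -0.9, 0, -0.06, 0, -1.1, 0, -0.08, 0, -1.3, -0.02, -0.1, 0, -1.5, -0.06, -0.11, 0, -1.7, -0.1, -0.12, 0, -1.9, -0.15, -0.13, 0, -2.1, -0.2, -0.14, 0]
}}

```text
t: 15.4
tcp_pos: [0.4393, 0.0069, -0.0024]
tool_rot: [0.058, 0.998, 0.002, -0.031]
force: [-7.8, 3.4, 5.4]
finger_gap: 1.002
```

Emit:
{"method": "drive_tool", "body": {
  "deltas": [-0.2, -0.05, -0.02, 0, -0.4, -0.1, -0.04, 0, -0.6, -0.12, -0.06, 0, -0.8, -0.14, -0.08, 0, -1.0, -0.15, -0.1, 0]
}}

```text
t: 15.9
tcp_pos: [0.4473, 0.0046, -0.0023]
tool_rot: [0.057, 0.998, 0.002, -0.033]
force: [-3.9, 0.9, -1.7]
finger_gap: 0.998
```

```bash
python3 - <<'E'
from station import manip
import cv2,pickle
s=manip.sense();print(s['tcp_pos'],s['tool_rot'],s['force'],s['ft_torque'],s['q'],s['tau'])
for n,(a,b,c,e) in dict(side=(150,260,230,360)).items():
    d=manip.snapshot(n);pickle.dump(d,open(n+'8.pkl','wb'))
    cv2.imwrite(f'pics/{n}8.png',cv2.cvtColor(cv2.resize(d['frame'][a:b,c:e],None,fx=6,fy=6,interpolation=cv2.INTER_CUBIC),cv2.COLOR_RGB2BGR)[60:])
E
```

```text
[ 0.44726995  0.00464421 -0.00230764] [ 0.05733259  0.99779714  0.00241762 -0.03328667] [-3.9216529   0.88139699 -1.68330057] [0.10902056 0.52698568 0.07821909] [-0.23558054  0.76345841  1.97933029 -0.01568594  0.46524301 -1.67733213] [ -0.48324499 -40.14814854  -5.2569969    0.04362181  -0.91211144
   0.04927925]
```

View pics/side8.png

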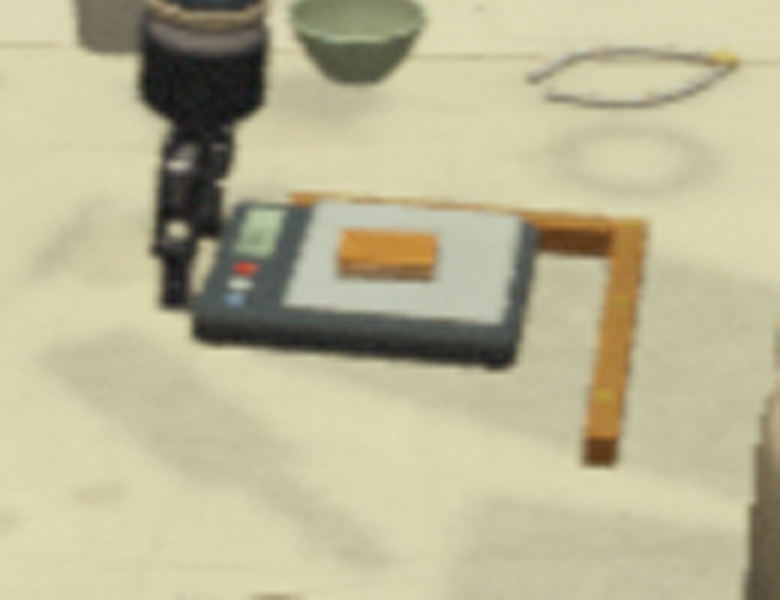

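It's free now: moving at 4 N. Continuing nearly parallel to the left rail.

Emit:
{"method": "drive_tool", "body": {
  "deltas": [-0.2, 0, -0.01, 0, -0.4, -0.01, -0.02, 0, -0.7, -0.02, -0.04, 0, -1.0, -0.03, -0.06, 0, -1.3, -0.04, -0.08, 0, -1.6, -0.05, -0.1, 0, -1.8, -0.06, -0.11, 0, -2.0, -0.07, -0.12, 0]
}}

```text
t: 16.75
tcp_pos: [0.4664, 0.0017, -0.0024]
tool_rot: [0.057, 0.998, 0.003, -0.034]
force: [-6.6, 1.2, 2.4]
finger_gap: 0.996
```

Emit:
{"method": "drive_tool", "body": {
  "deltas": [-0.2, 0, -0.01, 0, -0.4, -0.01, -0.02, 0, -0.7, -0.02, -0.04, 0, -1.0, -0.03, -0.06, 0, -1.2, -0.03, -0.08, 0, -1.4, -0.04, -0.09, 0, -1.5, -0.04, -0.1, 0]
}}

```text
t: 17.45
tcp_pos: [0.4788, 0.0002, -0.0023]
tool_rot: [0.057, 0.998, 0.003, -0.037]
force: [-6.5, 0.3, 4.0]
finger_gap: 1.0
```

```bash
python3 - <<'E'
from station import manip
import cv2,pickle
s=manip.sense();print(s['tcp_pos'],s['tool_rot'],s['force'])
for n,(a,b,c,e) in dict(side=(150,260,230,360)).items():
    d=manip.snapshot(n)
    cv2.imwrite(f'pics/{n}9.png',cv2.cvtColor(cv2.resize(d['frame'][a:b,c:e],None,fx=6,fy=6,interpolation=cv2.INTER_CUBIC),cv2.COLOR_RGB2BGR)[60:])
E
```

```text
[ 4.78760793e-01  1.56519258e-04 -2.30833146e-03] [ 0.05720896  0.99766668  0.00292735 -0.03714512] [-6.50460688  0.27653097  3.95815617]
```

View pics/side9.png

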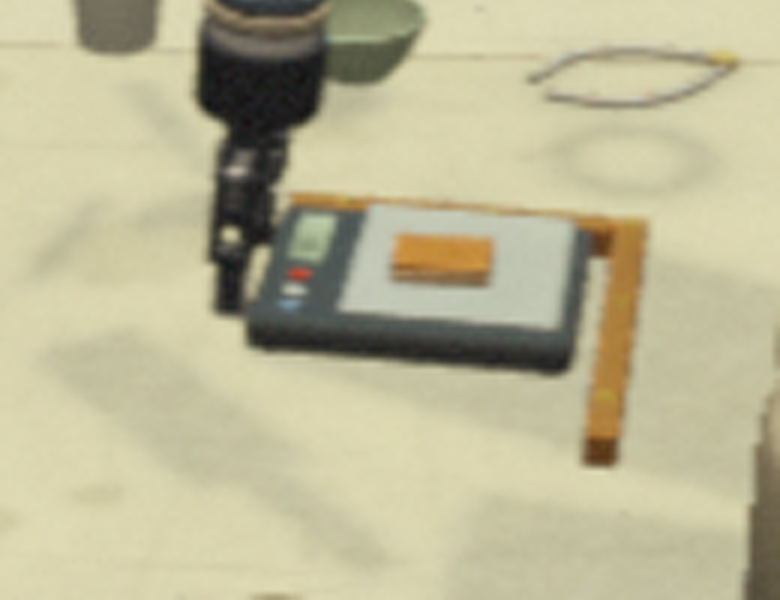

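About 10 mm remain to the back rail. The tile is stable.

Emit:
{"method": "drive_tool", "body": {
  "deltas": [-0.2, 0, -0.02, 0, -0.4, -0.01, -0.04, 0, -0.6, -0.01, -0.05, 0, -0.8, -0.02, -0.06, 0, -0.9, -0.02, -0.07, 0]
}}

```text
t: 18.0
tcp_pos: [0.4856, -0.0007, -0.0022]
tool_rot: [0.057, 0.998, 0.003, -0.04]
force: [-7.4, 0.6, 3.3]
finger_gap: 0.999
```

Emit:
{"method": "drive_tool", "body": {
  "deltas": [-0.15, 0, -0.02, 0, -0.3, 0, -0.03, 0, -0.4, 0, -0.04, 0, -0.5, 0, -0.05, 0]
}}

```text
t: 18.4
tcp_pos: [0.4888, -0.001, -0.0022]
tool_rot: [0.057, 0.997, 0.003, -0.042]
force: [-6.0, 0.9, 2.3]
finger_gap: 1.001
```

Emit:
{"method": "drive_tool", "body": {
  "deltas": [-0.15, 0, -0.02, 0, -0.3, 0, -0.03, 0, -0.4, 0, -0.04, 0, -0.4, 0, -0.04, 0]
}}

```text
t: 18.8
tcp_pos: [0.4892, -0.001, -0.0021]
tool_rot: [0.057, 0.997, 0.004, -0.045]
force: [-8.1, -0.3, 3.7]
finger_gap: 0.999
```

```bash
python3 - <<'E'
from station import manip
import cv2,pickle
s=manip.sense();print(s['tcp_pos'],s['tool_rot'],s['force'])
for n,(a,b,c,e) in dict(side=(150,260,230,360),top=(140,260,230,350)).items():
    d=manip.snapshot(n);pickle.dump(d,open(n+'10.pkl','wb'))
    cv2.imwrite(f'pics/{n}10.png',cv2.cvtColor(cv2.resize(d['frame'][a:b,c:e],None,fx=6,fy=6,interpolation=cv2.INTER_CUBIC),cv2.COLOR_RGB2BGR)[60:])
E
```

```text
[ 0.4891661  -0.00097023 -0.00211437] [ 0.05695881  0.99733256  0.00381406 -0.04548523] [-8.08466552 -0.29618112  3.68949483]
```

View pics/side10.png

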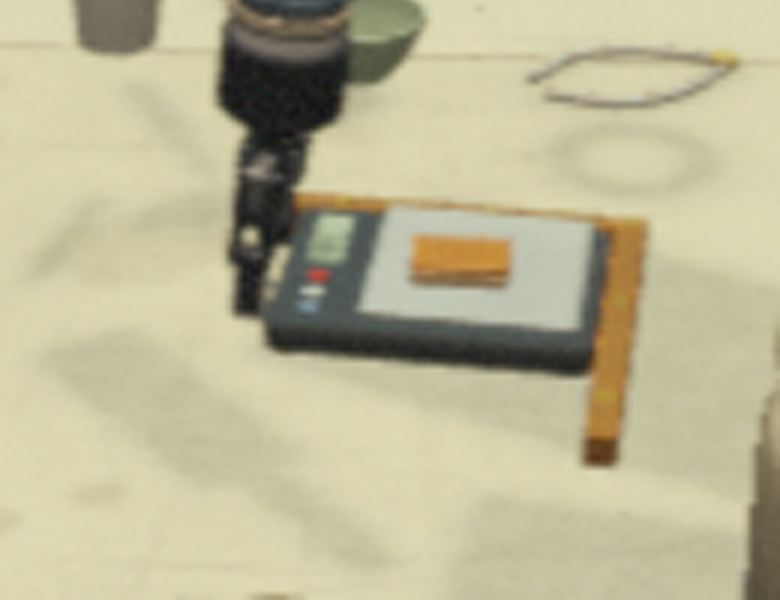

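View pics/top10.png

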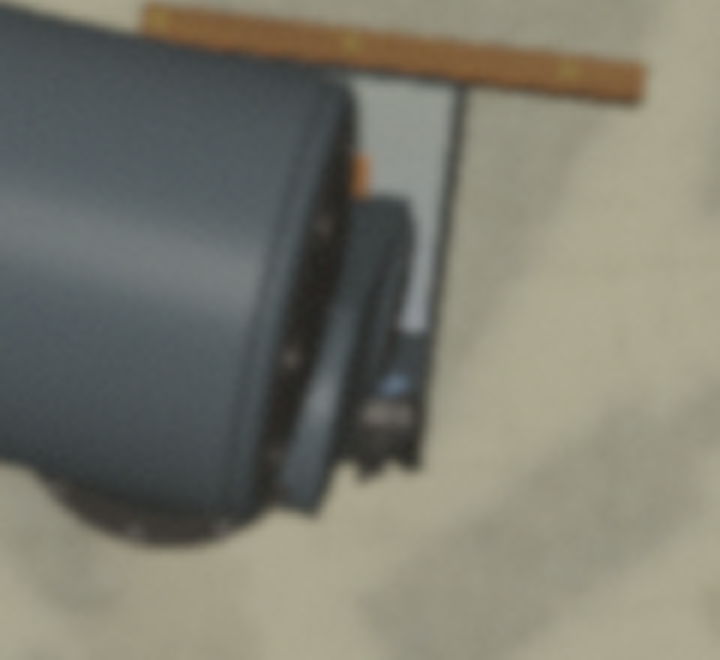

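The back edge looks on the back rail in both views. One firm press to seat it, then I'll back off.

Emit:
{"method": "drive_tool", "body": {
  "deltas": [-0.3, 0, -0.03, 0, -0.6, 0, -0.05, 0, -0.8, 0, -0.07, 0]
}}

```text
t: 19.2
tcp_pos: [0.4889, -0.0009, -0.002]
tool_rot: [0.057, 0.997, 0.005, -0.054]
force: [-16.6, -2.1, 11.3]
finger_gap: 1.004
```

Emit:
{"method": "drive_tool", "body": {
  "deltas": [0.3, 0, 0, 0, 1, 0, 0, 0, 2, 0, 0, 0, 3, 0, 0, 0, 3.5, 0, -2, 0, 3.5, 0, -5, 0, 3.5, 0, -8, 0, 3.5, 0, -10, 0, 3.5, 0, -10, 0]
}}

```text
t: 20.1
tcp_pos: [0.4672, 0.0011, 0.1036]
tool_rot: [0.057, 0.997, 0.004, -0.051]
force: [0.0, -0.1, 0.4]
finger_gap: 1.002
```

```bash
cat > mv.py <<'E'
import sys,numpy as np
from scipy.spatial.transform import Rotation as Ro
from station import manip
C=np.array([.6983,.0537]);yaw=np.radians(-6.7)
R2=np.array([[np.cos(yaw),-np.sin(yaw)],[np.sin(yaw),np.cos(yaw)]])
def tool(sx,sy,z,s=None):
    s=s or manip.sense();w=np.r_[C+R2@[sx,sy],z];R=Ro.from_quat(s['tool_rot']).as_matrix()
    return (R.T@(w-s['tcp_pos'])*100).round(2)
if __name__=='__main__':
    s=manip.sense();R=Ro.from_quat(s['tool_rot']).as_matrix()
    print('tcp',s['tcp_pos'].round(4),'stop',(R2.T@(s['tcp_pos'][:2]-C)).round(4),'F',s['force'].round(1))
    print(R.round(3),'yangle',np.degrees(np.arctan2(R[1,1],R[0,1])).round(2))
    for a in sys.argv[1:]:
        v=[float(x) for x in a.split(',')];print(a,tool(*v,s=s))
E
python3 mv.py=0 2>/dev/null; python3 mv.py -.26,-.2,.09 -.095,-.19,.09
python3 - <<'E'
from station import manip
import cv2,pickle
for n,(a,b,c,e) in dict(side=(150,260,230,360),top=(140,260,230,350)).items():
    d=manip.snapshot(n);pickle.dump(d,open(n+'11.pkl','wb'))
    cv2.imwrite(f'pics/{n}11.png',cv2.cvtColor(cv2.resize(d['frame'][a:b,c:e],None,fx=6,fy=6,interpolation=cv2.INTER_CUBIC),cv2.COLOR_RGB2BGR)[60:])
E
```

```text
tcp [0.4672 0.0011 0.1036] stop [-0.2233 -0.0792] F [ 0.  -0.1  0.4]
[[-0.988  0.113 -0.101]
 [ 0.112  0.994  0.014]
 [ 0.102  0.002 -0.995]] yangle 83.5
-.26,-.2,.09 [  3.55 -12.07   1.7 ]
-.095,-.19,.09 [-12.86 -11.13   0.03]
```

View pics/side11.png

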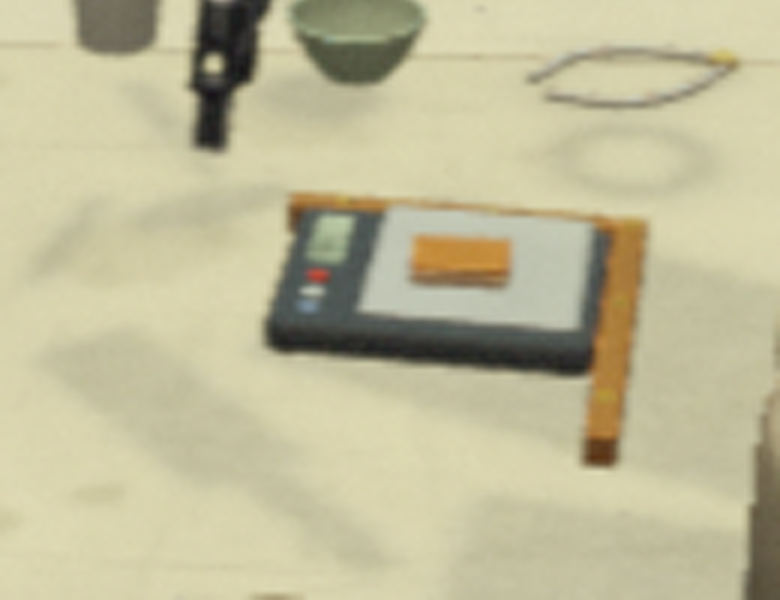

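View pics/top11.png

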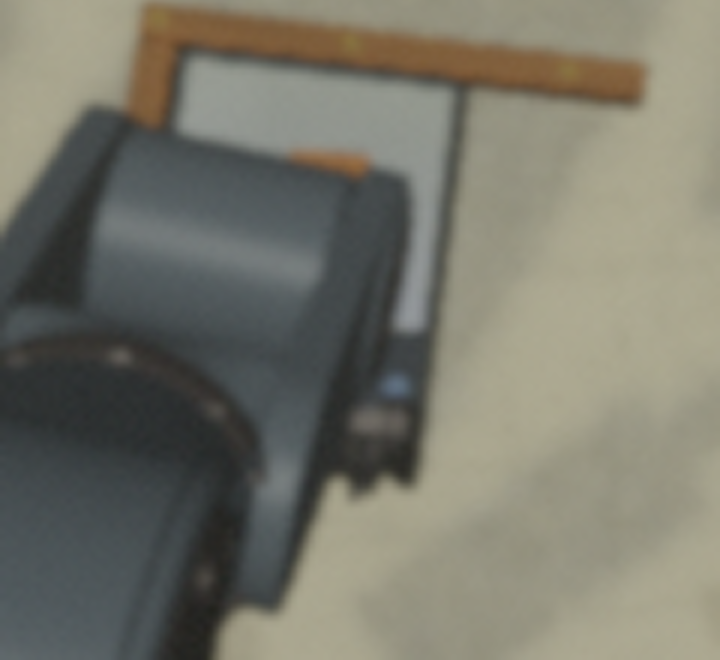

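Top view: the back edge is on the back rail, the left edge at or near the left rail, and the tile is central. I'll go back to the right side for a gentle seating press to the left.

Emit:
{"method": "drive_tool", "body": {
  "deltas": [1.5, -4, 0.5, 8, 3, -8, 0.5, 16, 3, -12, 0.5, 24, 1, -14, 0.5, 32, -2, -14, 0.3, 40, -5, -13.5, 0.2, 48, -8, -13, 0, 56, -10.5, -12.5, 0, 64, -12.5, -12, 0, 72, -12.9, -11.8, 0, 80, -12.9, -11.5, 0, 88, -12.9, -11.5, 0, 90.2]
}}

```text
t: 21.4
tcp_pos: [0.5782, -0.1262, 0.0847]
tool_rot: [0.747, 0.663, -0.036, -0.043]
force: [-0.9, -0.9, -0.1]
finger_gap: 1.0
```

```bash
python3 mv.py -.095,-.19,-.001 -.095,-.165,-.001
python3 - <<'E'
from station import manip
import cv2,pickle
for n,(a,b,c,e) in dict(side=(130,260,230,360)).items():
    d=manip.snapshot(n);pickle.dump(d,open(n+'12.pkl','wb'))
    cv2.imwrite(f'pics/{n}12.png',cv2.cvtColor(cv2.resize(d['frame'][a:b,c:e],None,fx=5,fy=5,interpolation=cv2.INTER_CUBIC),cv2.COLOR_RGB2BGR)[60:])
E
```

```text
tcp [ 0.5782 -0.1262  0.0847] stop [-0.0983 -0.1927] F [-0.9 -0.9 -0.1]
[[ 0.12   0.987 -0.11 ]
 [ 0.993 -0.118  0.017]
 [ 0.003 -0.112 -0.994]] yangle -6.84
-.095,-.19,-.001 [0.24 1.28 8.48]
-.095,-.165,-.001 [2.74 1.28 8.49]
```

View pics/side12.png

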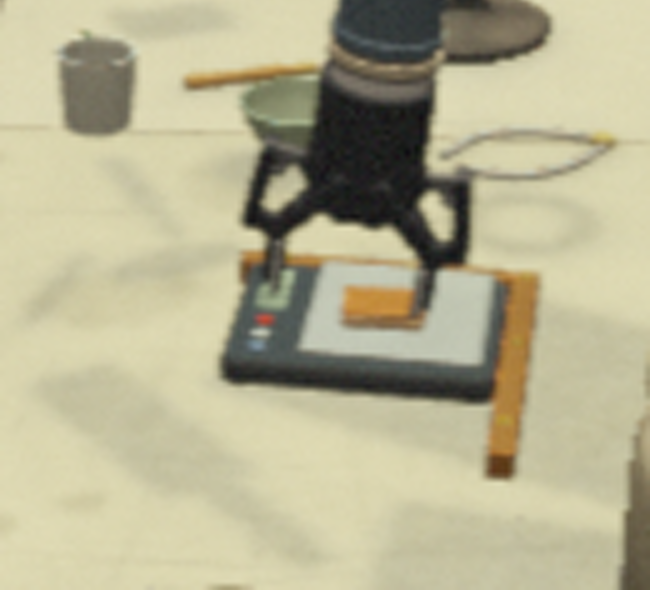

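Emit:
{"method": "drive_tool", "body": {
  "deltas": [0, 0.3, 2, 0, 0, 0.6, 4, 0, 0, 0.9, 6, 0, 0, 1.1, 7.5, 0, 0, 1.2, 8.3, 0, 0, 1.3, 8.5, 0, 0.5, 1.3, 8.5, 0, 1.0, 1.3, 8.5, 0, 1.4, 1.3, 8.5, 0, 1.8, 1.3, 8.5, 0, 2.1, 1.3, 8.5, 0]
}}

```text
t: 22.55
tcp_pos: [0.5844, -0.1052, -0.0005]
tool_rot: [0.747, 0.663, -0.036, -0.042]
force: [0.0, -0.5, 0.1]
finger_gap: 1.002
```

```bash
python3 mv.py -.095,-.161,-.001
```

```text
tcp [ 5.844e-01 -1.052e-01 -5.000e-04] stop [-0.0946 -0.1711] F [ 0.  -0.5  0.1]
[[ 0.119  0.987 -0.11 ]
 [ 0.993 -0.118  0.016]
 [ 0.003 -0.111 -0.994]] yangle -6.79
-.095,-.161,-.001 [ 1.01 -0.04  0.06]
```

Emit:
{"method": "drive_tool", "body": {
  "deltas": [0.2, 0, 0, 0, 0.4, 0, 0, 0, 0.6, 0, 0, 0, 0.8, 0, 0, 0, 0.9, 0, 0, 0, 1.0, 0, 0, 0]
}}

```text
t: 23.15
tcp_pos: [0.5854, -0.0962, -0.0004]
tool_rot: [0.746, 0.663, -0.036, -0.042]
force: [-0.4, -4.9, -0.0]
finger_gap: 1.0
```

Emit:
{"method": "drive_tool", "body": {
  "deltas": [0.1, 0, 0, 0, 0.2, 0, 0, 0, 0.3, 0, 0, 0, 0.3, 0, 0, 0]
}}

```text
t: 23.55
tcp_pos: [0.5856, -0.0945, -0.0004]
tool_rot: [0.746, 0.663, -0.037, -0.041]
force: [-1.8, -6.9, -0.3]
finger_gap: 0.999
```

Emit:
{"method": "drive_tool", "body": {
  "deltas": [0.1, 0, 0, 0, 0.25, 0, 0, 0, 0.35, 0, 0, 0, 0.35, 0, 0, 0]
}}

```text
t: 23.95
tcp_pos: [0.5857, -0.0945, -0.0004]
tool_rot: [0.746, 0.663, -0.039, -0.04]
force: [-2.8, -12.4, -0.3]
finger_gap: 0.999
```

Stalled at 12 N at the same tip position as the first left-rail contact (stop y -160.4 mm), so it's seated on the left. Retreating to look.

Emit:
{"method": "drive_tool", "body": {
  "deltas": [-0.3, 0, 0, 0, -1, 0, 0, 0, -2, 0, 0, 0, -3.5, 0, 0, 0, -4, 0, -2, 0, -5, 0, -6, 0, -8, 0, -10, 0, -12, -2, -14, 0, -16, -5, -15, 0, -20, -8, -15, 0, -23, -11, -15, 0, -25, -13, -15, 0]
}}

```text
t: 25.15
tcp_pos: [0.4421, -0.3318, 0.1651]
tool_rot: [0.747, 0.662, -0.039, -0.04]
force: [0.7, 0.2, -1.1]
finger_gap: 1.002
```

```bash
cat > chk.py <<'E'
import sys,pickle
from station import manip
from h import *
tag=sys.argv[1]
for n,(a,b,c,e) in dict(side=(160,260,250,370),top=(140,250,240,350)).items():
    d=manip.snapshot(n);pickle.dump(d,open(n+tag+'.pkl','wb'))
    cv2.imwrite(f'pics/{n}{tag}.png',cv2.cvtColor(cv2.resize(d['frame'][a:b,c:e],None,fx=6,fy=6,interpolation=cv2.INTER_CUBIC)[:600],cv2.COLOR_RGB2BGR))
    if n=='side':cv2.imwrite(f'pics/full{tag}.png',cv2.cvtColor(d['frame'],cv2.COLOR_RGB2BGR))
s=manip.sense();print(s['t'],s['tcp_pos'],s['force'])
E
python3 chk.py 13
```

```text
25.25 [ 0.44163472 -0.33212041  0.16494417] [-0.24643988 -0.18762203  0.21039506]
```

View pics/side13.png

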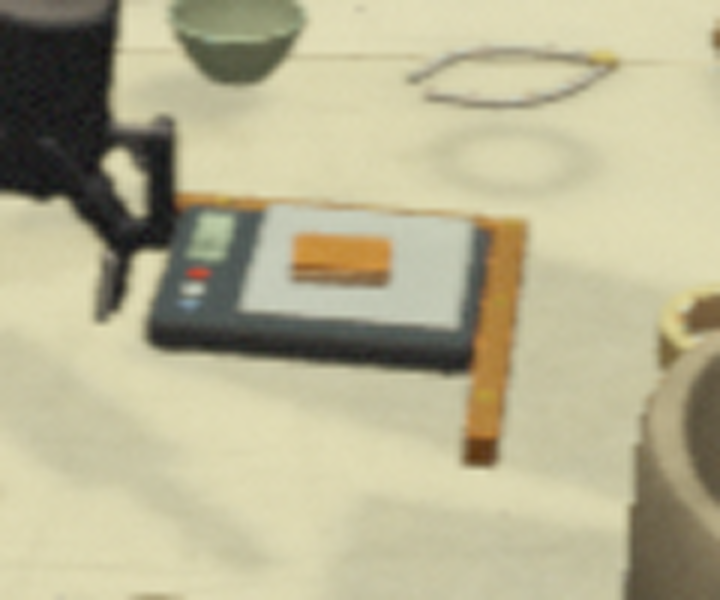

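View pics/top13.png

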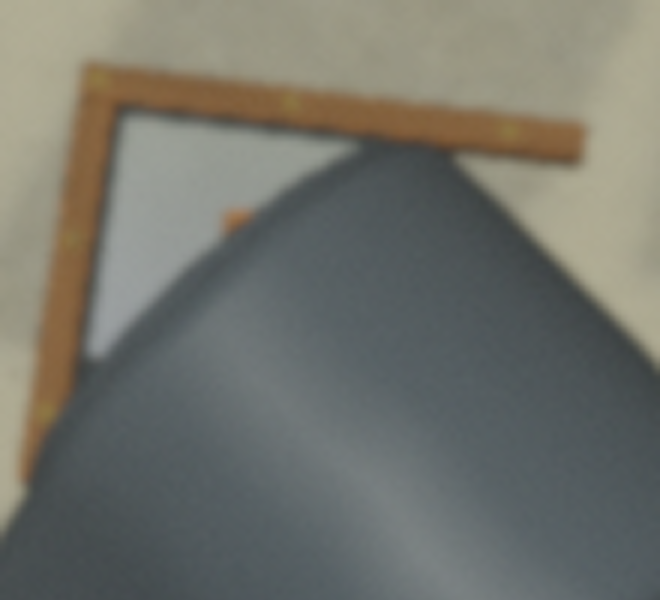

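Emit:
{"method": "drive_tool", "body": {
  "deltas": [-4, -1.5, -2, 0, -8, -3, -4, 0, -12, -5, -6, 0, -16, -7, -7.5, 0, -20, -9, -7.5, 0, -23, -11, -7.5, 0, -23, -11, -7.5, 0]
}}

```text
t: 25.95
tcp_pos: [0.3106, -0.5517, 0.2533]
tool_rot: [0.75, 0.659, -0.04, -0.039]
force: [0.4, 0.3, 0.3]
finger_gap: 1.0
```

```bash
python3 chk.py 14
```

```text
26.05 [ 0.31306608 -0.54751214  0.25250948] [ 0.16837063  0.51209558 -0.44279458]
```

View pics/top14.png

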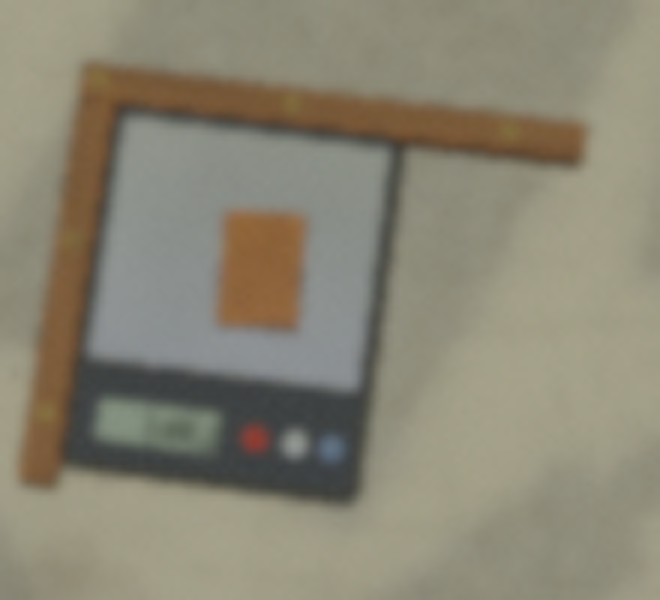

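View pics/side14.png

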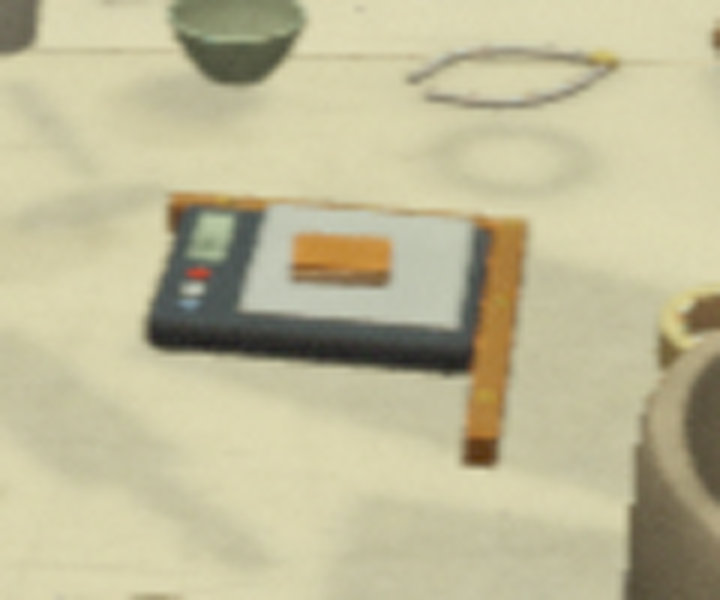

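Top view: the scale sits in the corner with no bench showing along either rail, and the tile is near (283,185) on the pan. Now the numeric check, and the bystanders against the first picture.

```bash
python3 - <<'E'
import pickle
from h import *
d=pickle.load(open('top14.pkl','rb'));o=measure(d)
C=np.array([698.3,53.7]);y=np.radians(-6.68);R=np.array([[np.cos(y),-np.sin(y)],[np.sin(y),np.cos(y)]])
P=(o['P']*1000-C)@R
b=(cv2.boxPoints(o['scale'])-C)@R;print(o['scale'],b.round(1))
fr=P[(P[:,0]<-180)&(P[:,1]<-15)&(P[:,1]>-135)]; ri=P[(P[:,1]<-140)&(P[:,0]>-175)&(P[:,0]<-15)]
bk=P[(P[:,0]>-15)&(P[:,1]<-15)&(P[:,1]>-135)]; le=P[(P[:,1]>-12)&(P[:,0]>-175)&(P[:,0]<-15)]
for n,q,k in(('front',fr,0),('right',ri,1),('back',bk,0),('left',le,1)):
    p,v=linefit(q);m=np.polyfit(q[:,1-k],q[:,k],1);print(n,np.median(q[:,k]).round(2),'slope deg',np.degrees(np.arctan(m[0])).round(2),len(q))
t=o['tile'];print('tile stop',((np.array(t[0])-C)@R).round(1),t)
a=pickle.load(open('top0.pkl','rb'))
print('tile rel scale before: (12.6..) stop-> compare')
for n in('top','side'):
    A=pickle.load(open(n+'0.pkl','rb'))['frame'];B=pickle.load(open(n+'14.pkl','rb'))['frame']
    df=cv2.absdiff(A,B).max(2)
    boxes=dict(bowl=(150,185,190,222),cup=(135,162,248,275),pot=(405,432,204,230),rib=(412,450,254,272)) if n=='top' else dict(bowl=(275,303,150,176),cup=(240,260,145,170),pot=(262,290,258,286),rib=(218,240,272,298))
    for k,(c0,c1,r0,r1) in boxes.items():print(n,k,df[r0:r1,c0:c1].mean().round(1),df[r0:r1,c0:c1].max())
E
```

```text
((596.4302368164062, -10.594711303710938), (146.80763244628906, 188.1266632080078), 82.34225463867188) [[-189.  -147.5]
 [  -0.9 -150.7]
 [   1.6   -3.9]
 [-186.5   -0.7]]
front -186.46 slope deg 0.27 161
right -147.73 slope deg -0.22 209
back -1.97 slope deg -0.38 167
left -4.01 slope deg -0.96 208
tile stop [-81.2 -87.7] ((607.5028076171875, -23.91518211364746), (37.477787017822266, 55.80802536010742), 86.74000549316406)
tile rel scale before: (12.6..) stop-> compare
top bowl 13.7 18
top cup 13.6 18
top pot 15.1 73
top rib 38.2 62
side bowl 5.7 11
side cup 5.7 12
side pot 5.6 14
side rib 6.1 13
```

View pics/full14.png

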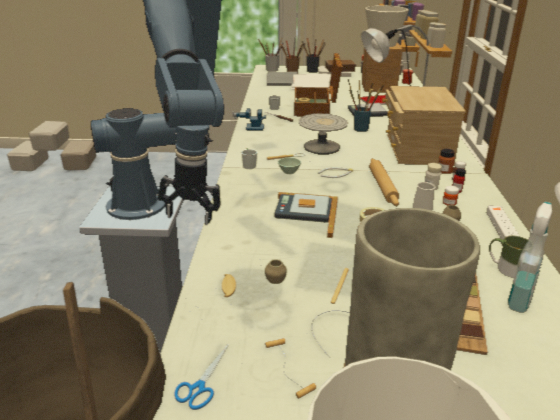

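```bash
python3 - <<'E'
import pickle
from h import *
d=pickle.load(open('side14.pkl','rb'));f=d['frame']
c=f[192:242,300:345];cv2.imwrite('pics/z1.png',cv2.cvtColor(cv2.resize(c,None,fx=12,fy=12,interpolation=cv2.INTER_NEAREST),cv2.COLOR_RGB2BGR))
d=pickle.load(open('top14.pkl','rb'));f=d['frame']
c=f[150:225,240:315];c=np.clip(c.astype(int)*1.5,0,255).astype(np.uint8);cv2.imwrite('pics/z2.png',cv2.cvtColor(cv2.resize(c,None,fx=8,fy=8,interpolation=cv2.INTER_NEAREST),cv2.COLOR_RGB2BGR))
E
```

```text
(no output)
```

View pics/z1.png

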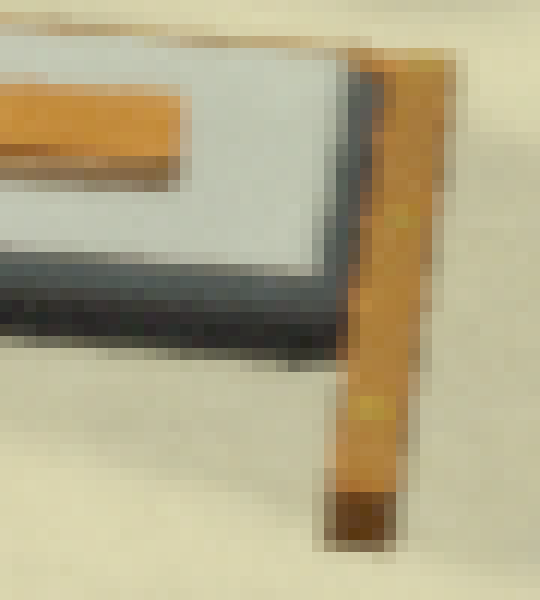

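View pics/z2.png

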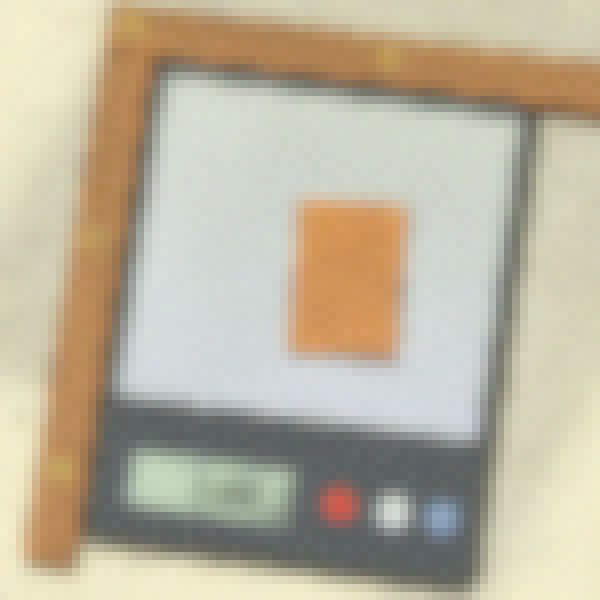

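In the side zoom the case's back edge meets the back rail along its whole length, with no bench pixels between them. The top zoom shows the same along the left rail. The tile is on the pan and the gripper is well clear, so I'm handing in.

```bash
python3 -c "
from station import manip
s=manip.sense();print(s['t'],s['qd'].round(3),s['force'].round(1));print(manip.sign_off())"
```

```text
26.05 [ 0.037 -0.008  0.025  0.002  0.002  0.001] [ 0.2  0.5 -0.4]
the job is handed in; nothing more can be done
None
```

The scale is in its corner, with its back edge against the back rail and its left edge against the left rail. I handed the job in at 26 s with the gripper well clear.

**How it went:** I opened the fingers and used the two tips as a pusher. I pushed the right side until the scale met the left rail, pushed the display edge until it met the back rail, then gave a gentle seating press to the left.

**Problem on the way:** The first push to the back wedged the scale against the left rail, peaking at about 35 N in x (about 44 N in all). I backed off and pushed again with a slight drift to the right, which went at 4–8 N. The gripper picked up a lean there, which reached about 6° and stayed to the end.

**Last checks:**
- **Seating:** the tips stalled at about 17 N on the back rail and 12 N on the left. Zoomed top and side pictures show no bench between the case and either rail. The scale's angle is within about 0.3° of the stop.
- **A disagreement:** the measured front edge (-186.5 mm, expected -190) and right edge (-147.7 mm, expected -150) read 2–3 mm too far into the corner, which is not possible. I put this down to the 2 mm camera calibration and the mask edges; it does not point to a gap.
- **Tile:** it is still flat near the middle of the pan and was never touched.
- **Bystanders:** the side view shows the bowl, cup, pot and rib unchanged. In the top view the pot and rib areas differ from the first picture, probably because the arm or its shadow is there; I relied on the side view for those two.

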